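# Vent the tripped vacuum pump and hold its reset

## Task

The bench vacuum pump has tripped: first turn the black bar handle of its vent valve clockwise (seen from above) to half open, 45 degrees from shut, and leave it there. Then draw the thin-shafted stylus out of its stand, reach its tip down through the round hole in the pump's deck and press the recessed reset button. Finish while still gripping the stylus and holding the button down with it, and leave all the other things on the bench where they stand.

Things in the scene. Friction and masses are not known exactly. Their poses are not given: they have to be found in the camera images.
- pump: white and grey bench vacuum pump, fixed, 150 (x) x 260 (y) mm, flat deck 90 above the bench; origin under its centre, z up, y to the robot's left, yaw up to 17 deg. On the deck in its frame: vent valve at (0, 70) on a brass pipe along x, with studs marking shut, half, open; round reset hole at (0, -75); flat gauge at (45, -20); blind rectangular slot at (-35, -30), not the reset
- vent_handle (a joint): angle of the vent valve's handle in rad: 0 = shut (bar across the pipe), grows clockwise seen from above, 1.571 = fully open (bar along the pipe); half open = 0.785. It starts between 0 and 0.3 and stays where it is left; stiff to about 0.06 N m
- vent_grip (a point): centre of the vent valve's black bar handle, on its vertical turning axis and half-way up the bar, 147 mm above the bench. The bar is 10 thick (point x), 64 long (point y, its little nose points to point +y), 22 tall; the point turns with it. Clear space of 20 below the bar's lower edge on all sides of a 12 mm stem
- reset_mouth (a point): centre of the mouth of the round reset hole, at deck level, 90 mm above the bench; frame turned like the pump, z up. The hole is 16 in diameter, vertical, with the button's flat 14 mm steel face 22 below the mouth; the hole is too narrow and deep for fingers
- reset_button (a joint): how far the reset button is pressed, m: 0 = up, 0.008 = bottomed. Spring: about 2 N to start it, rising evenly to 6 N at the bottom; springs back when let go. It counts as held down when pressed more than 0.005
- stand: grey block, fixed, 60 (its x) x 110 (its y) x 45 mm tall; origin under its centre, z up. Holds two upright things in blind holes 40 deep: the stylus at stand (0, 27), the marker at (0, -27). It may stand left or right of the pump, yaw up to 29 degrees
- stylus: the stylus, about 60 g, loose, upright in the stand's narrow hole: steel shaft 8 in diameter and 70 long below, black round handle 16 in diameter and 60 long above, 130 mm in all. Origin at the tip (lower end), z towards the handle. In the stand the tip is 5 above the bench, the handle 75 to 135 above it; lift it 40 to clear the hole
- stylus_grip (a point): centre of the stylus's handle, on its axis, 100 from the tip and half-way up the handle: grip here
- tip_box: bystander: low box of pipette tips, 80 x 120 x 51 tall, 0.35 kg, loose on the bench; origin under its centre
- reagent_bottle: bystander: amber bottle, diameter 66, 150 tall, standing loose; origin under its centre
- jar: bystander: squat white jar, diameter 60, 75 tall, standing loose; origin under its centre
- beaker: bystander: open beaker, diameter 70, 85 tall, standing loose; origin under its centre
- tube_rack: bystander: white rack of small tubes, 60 x 120 x 46 tall, loose; origin under its centre
- timer: bystander: flat bench timer, 45 x 70 x 20 tall, loose, beyond the pump; origin under its centre
- marker: bystander: marker pen, a plain 14 mm thick cylinder 100 long with no thinner shaft, upright in the stand's wide hole; origin at its lower end, 5 mm above the bench, its top at 105
There are look-alikes about, which are no part of the job. Leave any blue or red look-alike of the stylus alone.

How it is judged:
By the outcome, as a careful person would: the job done as asked, in the order asked, and still so for the second after the job is handed in, while the arm keeps its last pose, push and grip.
It also fails if it takes over 59 s, if anything falls off the work surface, if the arm or the gripper's body presses on something with over 40 N, if the wrist force passes 120 N, or if a joint passes its speed limit or range.

## Robot

A 7-joint arm with a two-finger parallel gripper is mounted at the origin on the work surface. World frame = base frame: x ahead of the robot, y to its left, z up, the work surface at z = 0. Lengths are in m, angles in rad, forces in N, time in s.
With the tool pointing down it reaches from about 0.425 to 1.025 m from the base axis. Payload 9.4 kg.
Tool frame: the origin (TCP) lies midway between the tips of the shut fingers; the grasp point (between the pads) lies 19 mm behind it; y points along the fingers, x is the direction in which the jaws open and shut, and the axes are right-handed (so a half turn about y gives the same grasp; the last joint's range is limited). The gripper opens to 93 mm and grips with 3 to 60 N. Pads are 15 mm wide; open, the fingers measure 128 mm over their backs; the gripper's body (75 mm by 188 mm) begins 65 mm behind the grasp point.
Start: joints at [1.17, 0.599, -0.003, 1.599, 0.002, 0.943, -0.08], TCP at [0.231, -0.687, 0.219] pointing down, gripper open.
Joint ranges: [-2.57, 2.57], [-0.35, 1.97], [-1.29, 1.29], [0.11, 2.56], [-1.05, 4.19], [0.11, 1.86], [-2.63, 2.63]. Speed limits (rad/s): [2.22, 2.22, 3.01, 3.01, 3.14, 3.14, 3.14].

## Interface

Orientations are given as a 3x3 rotation matrix whose columns are the frame's x, y, z axes.
In Python, from workcell import ctrl gives the robot as it stands. The module is installed in compiled form; this text tells all that it offers.
- The arm moves only by the tool jog_arm, never from a script. Its argument "increments" is a list of rows, each a list of 3 entries, a list of its own where there are three numbers: the shift along the tool's x, y, z in m, then the turn about the tool's y in degrees, then the closure in counts, from 0 (fully open) to 255 (shut). In form: [[[dx, dy, dz], turn, claw], ...]. A call has exactly 8 rows; each row shifts and turns the commanded pose from where the row before left it, along the tool's axes as they then stand; what a row does not reach is not made up. A row lasts 1/10 s, in which the tool goes at most 50 mm and 8.59 degrees, less where a joint would pass 70% of its speed; a pose out of reach is approached as far as the arm can. A call with a gripper value outside its range is refused whole. The fingers move at their own pace and stop on an object; the grip force is fixed at half the most. Time passes only in rows, so rows that do not move let the fingers close, or fill a call up. It gives the time, the measured TCP pose, the force and the opening at its end, in the units of the state.
- ctrl.sense(): the state, without advancing time (a new reading comes with each control period).
- ctrl.read_camera(name): name is "scene" or "top" or "wrist"; returns (picture, depth): 480x640x3 uint8, red, green, blue; 480x640 float32, m along the optical axis (not along the pixel's ray), 0 where there is no reading.
- ctrl.get_calibration(name): a dict with "camera_matrix" (3x3 intrinsics, pixels), "R" (3x3) and "t" (3): a world point X has camera coordinates R X + t; the wrist camera has in their place "tool_from_camera" (4x4, takes a point from camera to tool coordinates, whose origin is the TCP and whose axes are the tool frame's). Camera axes: x right, y down, z forward; pixel columns grow to the right and rows downward; lengths in m; the calibration is good to about 2 mm. A picture is of the moment at which its call begins: read the wrist's pose just before it. get_calibration takes no time and is no camera call.
- ctrl.hand_in(): hands the job in, once; it reports no verdict.
The state is a dict: "time": time; "qpos": joint angles; "qvel": joint speeds; "joint_torque": joint torques, N m; "eef_pos": TCP position; "tcp_rot": TCP orientation; "contact_force": force on the tool from outside, world axes, zero at the start; "moment": the same for the moment, N m; "opening": finger opening in m.
Only numpy, scipy, OpenCV 4.12 (cv2) and the standard library are available. Lean on these libraries where they do the work, as an engineer would, in place of code of your own. Each camera call takes 0.05 s, during which the arm holds its last target.

## Working session

There is one attempt and no reset: what is moved stays moved. The work goes in short steps, Python scripts to look and compute and a tool call to move; the robot and the scene stay as the last step left them, time stands still between calls to the robot, and variables do not carry over. Pictures are saved under pics/ and viewed, and the job is handed in when it is done.

Besides the shell and the picture viewer there is one more tool, called after ">>>" by a JSON object that holds its "method" and its "body", one argument or row to a line. jog_arm: Moves the arm, as the interface text tells. Its arguments: {"type":"object","properties":{"increments":{"type":"array"}},"required":["increments"]}

```bash
mkdir -p pics
python3 - <<'E'
from workcell import ctrl
import cv2,numpy as np
np.set_printoptions(precision=4,suppress=True)
s=ctrl.sense();print(s)
for n in("scene","top"):
    p,d=ctrl.read_camera(n);np.savez('pics/%s.npz'%n,p=p,d=d)
    cv2.imwrite('pics/%s0.png'%n,p[:,:,::-1]);print(n,ctrl.get_calibration(n))
print(ctrl.get_calibration("wrist"))
E
```

```text
{'time': 0.0, 'qpos': array([ 1.1703,  0.6001, -0.0026,  1.6001,  0.0018,  0.9429, -0.0798]), 'qvel': array([ 0.001 , -0.0012, -0.    , -0.    ,  0.0005, -0.0004, -0.0007]), 'joint_torque': array([ -0.0017, -76.5096,   1.4974, -25.2353,  -0.0524,   0.0168,
         0.0001]), 'eef_pos': array([ 0.2305, -0.6869,  0.2178]), 'tcp_rot': array([[ 0.3183, -0.0006,  0.948 ],
       [-0.948 ,  0.0014,  0.3183],
       [-0.0016, -1.    , -0.0001]]), 'contact_force': array([-0.4733, -0.8361,  0.0447]), 'moment': array([ 0.0277, -0.0367,  0.0332]), 'opening': 0.09266572987132708}
scene {'camera_matrix': array([[589.7035,   0.    , 307.7413],
       [  0.    , 589.7035, 241.0236],
       [  0.    ,   0.    ,   1.    ]]), 'R': array([[ 0.1161,  0.9932,  0.0105],
       [ 0.6023, -0.062 , -0.7958],
       [-0.7898,  0.0987, -0.6054]]), 't': array([-0.0928, -0.2366,  1.6576])}
top {'camera_matrix': array([[479.8815,   0.    , 319.064 ],
       [  0.    , 479.8815, 244.7073],
       [  0.    ,   0.    ,   1.    ]]), 'R': array([[ 0.027 , -0.9996,  0.0026],
       [-0.9939, -0.0271, -0.1065],
       [ 0.1065,  0.0003, -0.9943]]), 't': array([0.0188, 0.5703, 1.123 ])}
{'camera_matrix': array([[369.6572,   0.    , 311.9863],
       [  0.    , 369.6572, 241.072 ],
       [  0.    ,   0.    ,   1.    ]]), 'tool_from_camera': array([[ 1.    ,  0.0011,  0.0001,  0.    ],
       [ 0.0002, -0.2623,  0.965 , -0.1671],
       [ 0.0011, -0.965 , -0.2623,  0.0724],
       [ 0.    ,  0.    ,  0.    ,  1.    ]])}
```

View pics/top0.png

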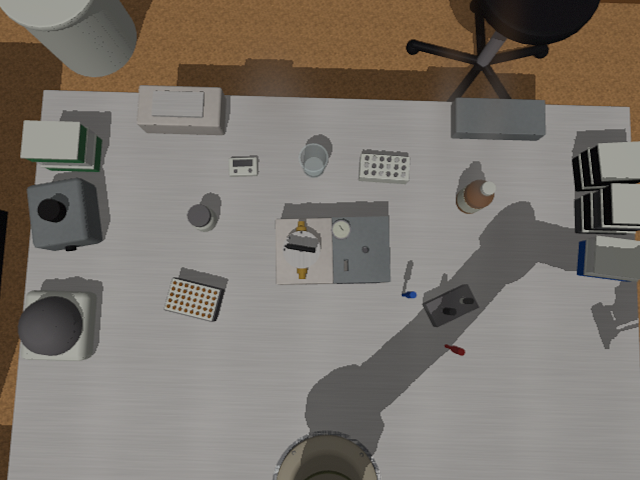

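View pics/scene0.png

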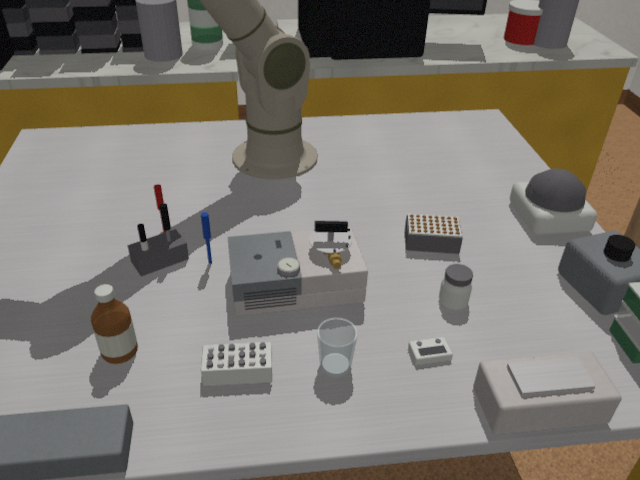

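```bash
cat > h.py <<'E'
import numpy as np,cv2
from workcell import ctrl
np.set_printoptions(precision=4,suppress=True)
def unproj(n,u,v,d):
    c=ctrl.get_calibration(n);K=c["camera_matrix"]
    pc=np.array([(u-K[0,2])/K[0,0]*d,(v-K[1,2])/K[1,1]*d,d])
    return c["R"].T@(pc-c["t"])
def ray(n,u,v,z):
    c=ctrl.get_calibration(n);K=c["camera_matrix"]
    r=c["R"].T@np.array([(u-K[0,2])/K[0,0],(v-K[1,2])/K[1,1],1]);o=-c["R"].T@c["t"]
    return o+r*(z-o[2])/r[2]
def proj(n,X):
    c=ctrl.get_calibration(n);q=c["camera_matrix"]@(c["R"]@np.array(X)+c["t"]);return q[:2]/q[2]
def wcam(s):
    T=ctrl.get_calibration("wrist")["tool_from_camera"];R=s["tcp_rot"]@T[:3,:3];o=s["tcp_rot"]@T[:3,3]+s["eef_pos"];return R,o
def wray(s,u,v,z):
    K=ctrl.get_calibration("wrist")["camera_matrix"];R,o=wcam(s)
    r=R@np.array([(u-K[0,2])/K[0,0],(v-K[1,2])/K[1,1],1]);return o+r*(z-o[2])/r[2]
def wproj(s,X):
    K=ctrl.get_calibration("wrist")["camera_matrix"];R,o=wcam(s);q=K@(R.T@(np.array(X)-o));return q[:2]/q[2]
def crop(p,u0,v0,w,h,k,f):
    cv2.imwrite(f,cv2.resize(p[v0:v0+h,u0:u0+w,::-1],None,fx=k,fy=k,interpolation=cv2.INTER_CUBIC))
E
python3 - <<'E'
from h import *
p=np.load('pics/top.npz')['p']
crop(p,265,195,133,100,6,'pics/tpump.png')
crop(p,390,250,100,120,5,'pics/tstand.png')
p=np.load('pics/scene.npz')['p']
crop(p,115,170,110,110,5,'pics/sstand.png')
E
```

```text
(no output)
```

View pics/tpump.png

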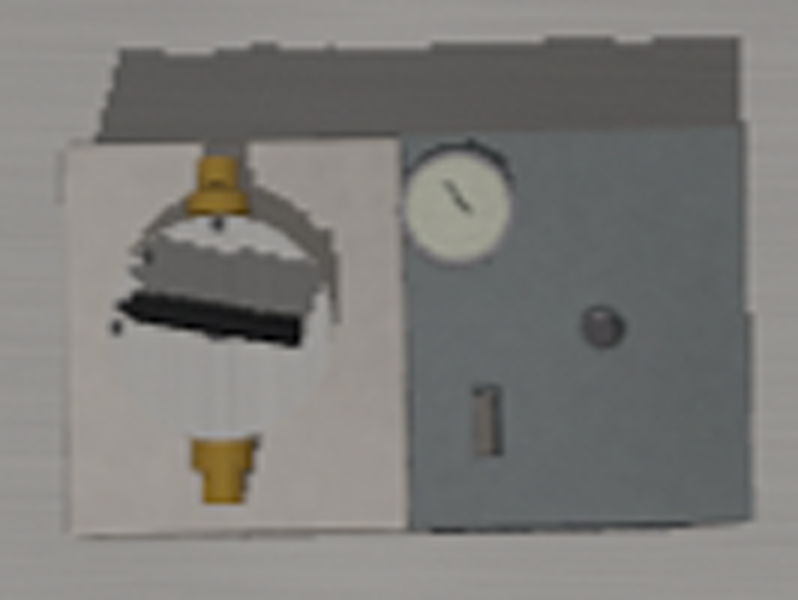

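View pics/tstand.png

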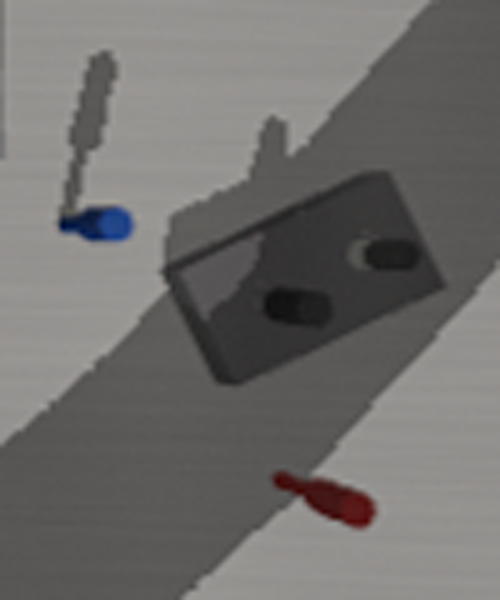

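View pics/sstand.png

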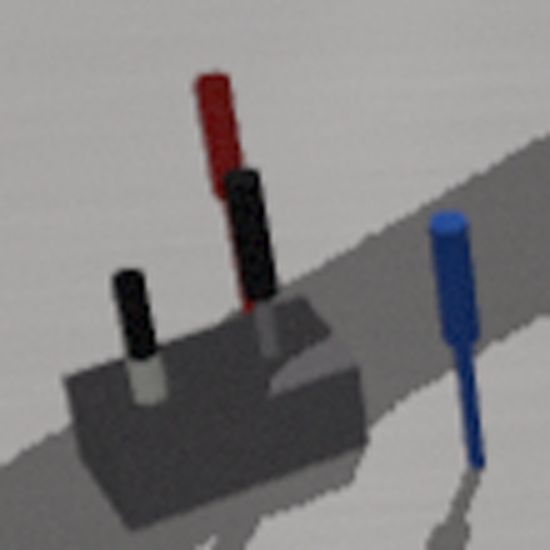

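Run:
```python
from h import *
d=np.load('pics/top.npz');D=d['d']
f=lambda u,v:(265+u/6,195+v/6)
for n,u,v,z in [('TL',65,143,.09),('TR',745,125,.09),('BL',70,533,.09),('BR',752,520,.09),('hole',603,327,.09),('gauge',458,207,.09),('slot',487,422,.09),('barL',122,305,.158),('barR',300,332,.158),('studshut',117,326,.09),('brT',218,180,.1),('brB',222,480,.1)]:
    U,V=f(u,v);dd=D[int(V),int(U)];print(n,ray('top',U,V,z),unproj('top',U,V,dd))
for n,u,v in [('discc',225,410),('disc2',215,390),('disc3',250,250),('disc4',140,370)]:
    U,V=f(u,v);print(n,unproj('top',U,V,D[int(V),int(U)]))
g=lambda u,v:(390+u/5,250+v/5)
for n,u,v,z in [('sty',315,308,.135),('mk',405,256,.105),('blue',115,224,.135),('red',358,508,.135),('sTL',168,270,.045),('sTR',380,173,.045),('sBR',443,287,.045),('sBL',230,383,.045)]:
    U,V=g(u,v);dd=D[int(V),int(U)];print(n,ray('top',U,V,z),unproj('top',U,V,dd))
S=lambda u,v:(115+u/5,170+v/5)
for n,u,v,z in [('sty',242,172,.135),('mk',127,272,.105),('blue',449,220,.135),('red',212,76,.135)]:
    print(n,ray('scene',*S(u,v),z))
```

```text
TL [0.6201 0.1349 0.09  ] [0.634  0.143  0.0026]
TR [ 0.6341 -0.1247  0.09  ] [ 0.6498 -0.138  -0.0006]
BL [0.4717 0.1276 0.09  ] [ 0.4738  0.1354 -0.0008]
BR [ 0.4835 -0.1291  0.09  ] [ 0.4836 -0.1292  0.0891]
hole [ 0.5551 -0.0717  0.09  ] [ 0.5577 -0.0743  0.064 ]
gauge [ 0.5995 -0.0157  0.09  ] [ 0.5979 -0.0152  0.1016]
slot [ 0.5178 -0.0285  0.09  ] [ 0.5206 -0.0309  0.0476]
barL [0.5515 0.1062 0.158 ] [0.5532 0.1073 0.1417]
barR [0.5436 0.0426 0.158 ] [0.5436 0.0426 0.1575]
studshut [0.5504 0.1126 0.09  ] [0.4467 0.034  1.1772]
brT [0.6059 0.0756 0.1   ] [0.6046 0.0753 0.1091]
brB [0.4928 0.0706 0.1   ] [0.4924 0.0703 0.1089]
discc [0.5178 0.0697 0.1179]
disc2 [0.5254 0.0738 0.1138]
disc3 [0.5774 0.0623 0.118 ]
disc4 [0.5319 0.1017 0.1153]
sty [ 0.4214 -0.258   0.135 ] [ 0.4213 -0.2585  0.1335]
mk [ 0.4446 -0.3065  0.105 ] [ 0.4446 -0.3071  0.103 ]
blue [ 0.455  -0.1717  0.135 ] [ 0.4551 -0.1726  0.1304]
red [ 0.3372 -0.2762  0.135 ] [ 0.3365 -0.2783  0.1279]
sTL [ 0.435  -0.2144  0.045 ] [ 0.4346 -0.2229  0.0061]
sTR [ 0.483 -0.314  0.045] [ 0.4833 -0.3167  0.0365]
sBR [ 0.4306 -0.3433  0.045 ] [ 0.4305 -0.3435  0.0444]
sBL [ 0.3834 -0.2435  0.045 ] [ 0.383  -0.2454  0.0372]
sty [ 0.4188 -0.2575  0.135 ]
mk [ 0.4431 -0.3063  0.105 ]
blue [ 0.4626 -0.1718  0.135 ]
red [ 0.3417 -0.2762  0.135 ]
```

Candidates for the stylus in the top picture: 
- Black-handled item in the stand at (453,311). It is taller (about 135 mm) and has a thin steel shaft.
- Marker at (471,301). It has a white body and its top is at 105 mm.
- Blue look-alike at (413,295).
- Red look-alike at (461,351).

I choose (453,311), and the scene crop confirms it. It sits at about (0.420, -0.258). The valve is at about (0.549, 0.072) with the bar at about 10°. The hole is at about (0.5555, -0.072).

>>> {"method": "jog_arm", "body": {
  "increments": [
    [[0,-0.003,0],-8,0],
    [[0,-0.003,0],-8,0],
    [[0,-0.003,0],-8,0],
    [[0,-0.003,0],-8,0],
    [[0,-0.003,0],-8,0],
    [[0,-0.003,0],-8,0],
    [[0,-0.003,0],-8,0],
    [[0,-0.003,0],-8,0]
  ]
}}

```text
time: 0.9
eef_pos: [0.2305, -0.6871, 0.2422]
tcp_rot: [[0.992, -0.0, 0.124], [-0.124, 0.001, 0.992], [-0.001, -1.0, 0.001]]
contact_force: [0.7, 0.3, -1.0]
opening: 0.093
```

>>> {"method": "jog_arm", "body": {
  "increments": [
    [[0.009,0,0.033],0,0],
    [[0.009,0,0.033],0,0],
    [[0.009,0,0.033],0,0],
    [[0.009,0,0.033],0,0],
    [[0.009,0,0.033],0,0],
    [[0.009,0,0.033],0,0],
    [[0.009,0,0.033],0,0],
    [[0.009,0,0.033],0,0]
  ]
}}

```text
time: 1.7
eef_pos: [0.3364, -0.4335, 0.2424]
tcp_rot: [[0.992, -0.0, 0.13], [-0.13, 0.0, 0.992], [-0.0, -1.0, 0.0]]
contact_force: [0.6, -0.6, 0.5]
opening: 0.0929
```

>>> {"method": "jog_arm", "body": {
  "increments": [
    [[0.009,0,0.033],0,0],
    [[0.009,0,0.033],0,0],
    [[0.009,0,0.033],0,0],
    [[0.009,0,0.033],0,0],
    [[0.009,0,0.033],0,0],
    [[0.009,0,0.033],0,0],
    [[0.009,0,0.033],0,0],
    [[0.009,0,0.033],0,0]
  ]
}}

```text
time: 2.5
eef_pos: [0.442, -0.1812, 0.2425]
tcp_rot: [[0.992, -0.0, 0.13], [-0.13, -0.0, 0.992], [-0.0, -1.0, -0.0]]
contact_force: [0.8, -0.7, -0.8]
opening: 0.0928
```

>>> {"method": "jog_arm", "body": {
  "increments": [
    [[0.009,0,0.033],0,0],
    [[0.009,0,0.033],0,0],
    [[0.009,0,0.033],0,0],
    [[0.009,0,0.033],0,0],
    [[0.009,0,0.033],0,0],
    [[0.009,0,0.033],0,0],
    [[0.009,0,0.033],0,0],
    [[0.009,0,0.033],0,0]
  ]
}}

```text
time: 3.3
eef_pos: [0.5477, 0.0712, 0.2424]
tcp_rot: [[0.992, -0.001, 0.13], [-0.13, -0.0, 0.992], [-0.0, -1.0, -0.0]]
contact_force: [-0.4, -0.3, -0.4]
opening: 0.093
```

Run:
```python
from h import *
s=ctrl.sense();print(s['eef_pos'],s['tcp_rot'],s['time'])
p,d=ctrl.read_camera('wrist');np.savez('pics/w1.npz',p=p,d=d,eef_pos=s['eef_pos'],tcp_rot=s['tcp_rot'])
cv2.imwrite('pics/w1.png',p[:,:,::-1])
print(wproj(s,[.549,.072,.158]),wproj(s,s['eef_pos']))
```

```text
[0.5477 0.0712 0.2424] [[ 0.9916 -0.0005  0.1297]
 [-0.1297 -0.0002  0.9916]
 [-0.0005 -1.     -0.0003]] 3.3
[313.9309 245.5161] [312.3493 294.8159]
```

View pics/w1.png

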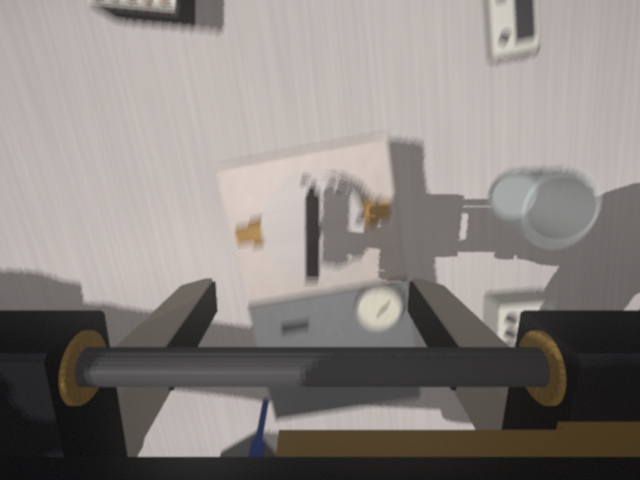

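Run:
```python
from h import *
w=np.load('pics/w1.npz');p=w['p']
crop(p,210,130,200,150,4,'pics/w1c.png')
```

```text
(no output)
```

View pics/w1c.png

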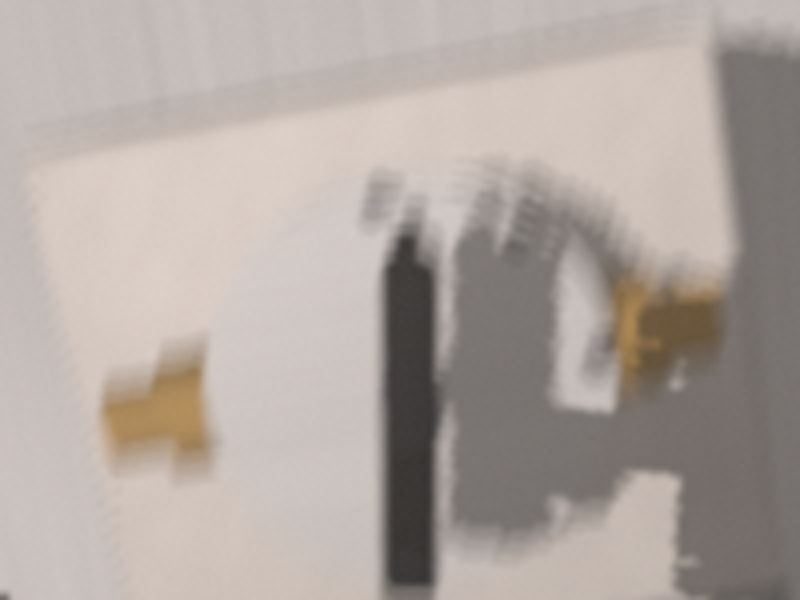

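Run:
```python
from h import *
w=np.load('pics/w1.npz')
for u,v in [(312.5,197),(312.5,276),(312.5,236.5)]: print(wray(w,u,v,.158))
# pump edge direction on deck: top edge left (218,165)->(387,133); brass pipe
a=wray(w,210+25/4,130+165/4,.09);b=wray(w,210+715/4,130+35/4,.09);print(a,b,np.degrees(np.arctan2((b-a)[1],(b-a)[0])))
a=wray(w,210+105/4,130+420/4,.109);b=wray(w,210+725/4,130+320/4,.109);print((a+b)/2,np.degrees(np.arctan2((b-a)[1],(b-a)[0])))
```

```text
[0.5524 0.1063 0.158 ]
[0.5451 0.0494 0.158 ]
[0.5488 0.0787 0.158 ]
[0.4727 0.1287 0.09  ] [0.6204 0.1364 0.09  ] 3.000934075324706
[0.5493 0.0778 0.109 ] 1.9750300911917285
```

>>> {"method": "jog_arm", "body": {
  "increments": [
    [[0.001,0.014,0.001],0,0],
    [[0,0.014,0.001],0,0],
    [[0,0.014,0.0005],0,0],
    [[0,0.014,0],0,0],
    [[0,0.014,0],0,0],
    [[0,0.014,0],0,0],
    [[0,0.014,0],0,0],
    [[0,0.013,0],0,0]
  ]
}}

```text
time: 4.15
eef_pos: [0.5487, 0.0723, 0.1303]
tcp_rot: [[0.992, -0.0, 0.13], [-0.13, 0.0, 0.992], [-0.0, -1.0, -0.0]]
contact_force: [0.4, -0.1, -1.3]
opening: 0.0934
```

>>> {"method": "jog_arm", "body": {
  "increments": [
    [[0,0,0],0,255],
    [[0,0,0],0,255],
    [[0,0,0],0,255],
    [[0,0,0],0,255],
    [[0,0,0],0,255],
    [[0,0,0],0,255],
    [[0,0,0],0,255],
    [[0,0,0],0,255]
  ]
}}

```text
time: 4.95
eef_pos: [0.5488, 0.0723, 0.1317]
tcp_rot: [[0.992, 0.0, 0.13], [-0.13, -0.0, 0.992], [0.0, -1.0, 0.0]]
contact_force: [0.5, 0.4, 0.2]
opening: 0.034
```

>>> {"method": "jog_arm", "body": {
  "increments": [
    [[0,0,0],0,255],
    [[0,0,0],0,255],
    [[0,0,0],0,255],
    [[0,0,0],0,255],
    [[0,0,0],0,255],
    [[0,0,0],0,255],
    [[0,0,0],0,255],
    [[0,0,0],0,255]
  ]
}}

```text
time: 5.75
eef_pos: [0.547, 0.0725, 0.1314]
tcp_rot: [[0.992, -0.003, 0.129], [-0.129, -0.001, 0.992], [-0.003, -1.0, -0.001]]
contact_force: [-5.1, 1.0, 4.5]
opening: 0.0102
```

>>> {"method": "jog_arm", "body": {
  "increments": [
    [[-0.001,0,0],4,255],
    [[-0.001,0,0],5,255],
    [[0,0,0],5,255],
    [[0,0,0],5,255],
    [[0,0,0],5,255],
    [[0,0,0],5,255],
    [[0,0,0],6,255],
    [[0,0,0],0,255]
  ]
}}

```text
time: 6.55
eef_pos: [0.5466, 0.0727, 0.1315]
tcp_rot: [[0.737, -0.0, 0.676], [-0.676, -0.0, 0.737], [-0.0, -1.0, -0.001]]
contact_force: [-0.7, 0.1, -1.5]
opening: 0.0096
```

Run:
```python
from h import *
s=ctrl.sense();print(s['eef_pos'],s['tcp_rot'],s['moment'],s['contact_force'],np.degrees(np.arctan2(s['tcp_rot'][0,2],s['tcp_rot'][1,2])))
p,d=ctrl.read_camera('wrist');np.savez('pics/w2.npz',p=p,d=d,eef_pos=s['eef_pos'],tcp_rot=s['tcp_rot'])
cv2.imwrite('pics/w2.png',p[:,:,::-1])
```

```text
[0.5466 0.0727 0.1315] [[ 0.737  -0.0004  0.6759]
 [-0.6759 -0.0004  0.737 ]
 [-0.     -1.     -0.0005]] [-0.0732  0.0108 -0.0378] [-0.7255  0.1068 -1.543 ] 42.521812254720246
```

View pics/w2.png

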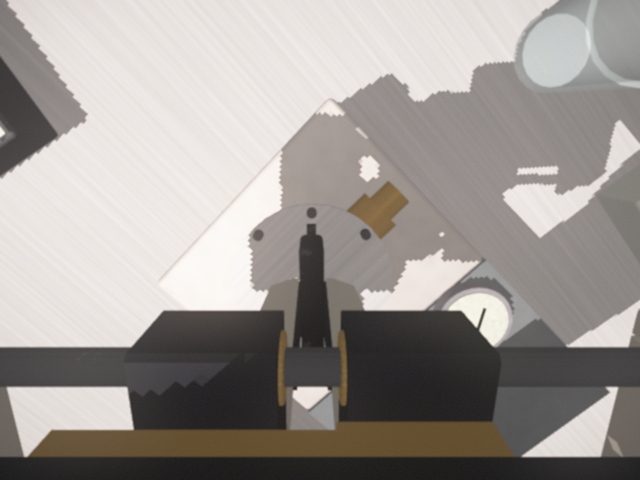

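>>> {"method": "jog_arm", "body": {
  "increments": [
    [[0,0,0],0,140],
    [[0,0,0],0,140],
    [[0,0,0],0,140],
    [[0,0,0],0,140],
    [[0,0,0],0,140],
    [[0,-0.01,0],0,140],
    [[0,-0.02,0],0,140],
    [[0,-0.03,0],0,140]
  ]
}}

```text
time: 7.4
eef_pos: [0.546, 0.0726, 0.1918]
tcp_rot: [[0.738, -0.003, 0.675], [-0.675, -0.0, 0.738], [-0.002, -1.0, -0.002]]
contact_force: [-0.4, 0.3, 0.6]
opening: 0.0421
```

>>> {"method": "jog_arm", "body": {
  "increments": [
    [[0,-0.03,0],0,140],
    [[0,-0.03,0],0,140],
    [[0,0,-0.02],0,140],
    [[0,0,-0.02],0,140],
    [[0,0,-0.02],0,140],
    [[0,0,-0.02],0,140],
    [[0,0,-0.01],0,140],
    [[0,0,0],0,140]
  ]
}}

```text
time: 8.2
eef_pos: [0.4852, 0.005, 0.2517]
tcp_rot: [[0.737, -0.0, 0.676], [-0.676, -0.0, 0.737], [0.0, -1.0, -0.001]]
contact_force: [0.3, 0.1, 0.2]
opening: 0.0418
```

Run:
```python
from h import *
s=ctrl.sense();print(s['eef_pos'],s['tcp_rot'],s['opening'])
p,d=ctrl.read_camera('wrist');np.savez('pics/w3.npz',p=p,d=d,eef_pos=s['eef_pos'],tcp_rot=s['tcp_rot'])
cv2.imwrite('pics/w3.png',p[:,:,::-1])
p,d=ctrl.read_camera('top');crop(p,265,195,133,100,6,'pics/t3.png')
```

```text
[0.4852 0.005  0.2517] [[ 0.7367 -0.0003  0.6762]
 [-0.6762 -0.0005  0.7367]
 [ 0.0001 -1.     -0.0006]] 0.0417724550196329
```

View pics/w3.png

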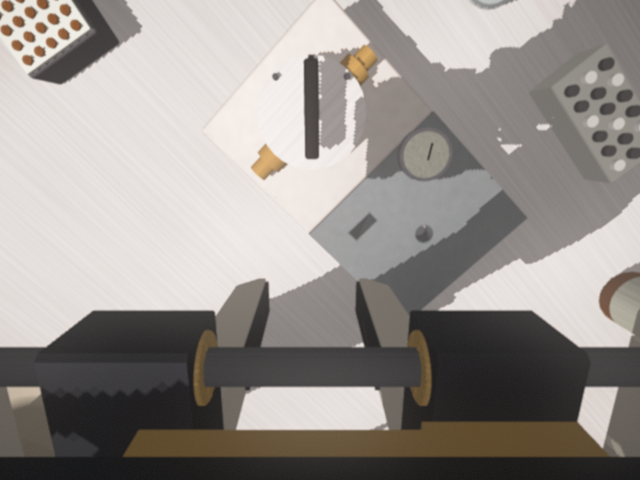

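View pics/t3.png

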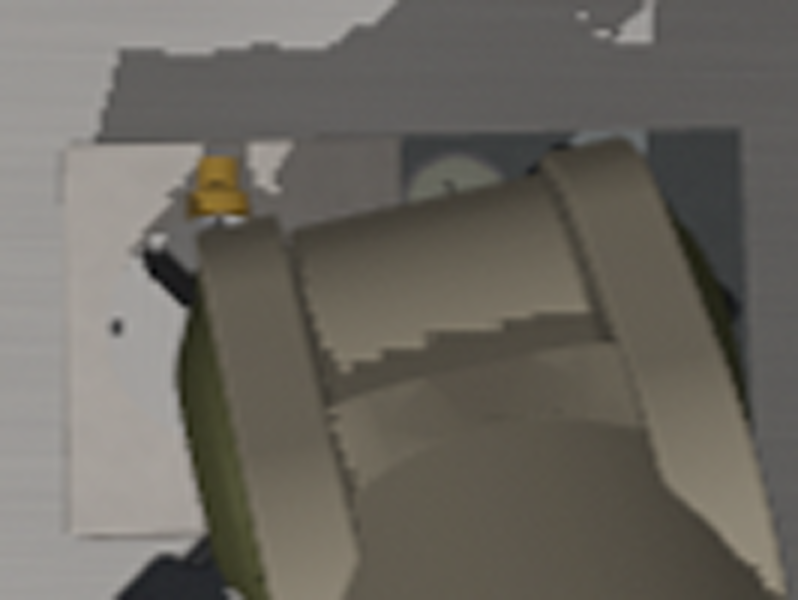

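Run:
```python
from h import *
w=np.load('pics/w3.npz');p=w['p']
crop(p,200,0,200,150,4,'pics/w3a.png')
crop(p,300,120,240,180,3,'pics/w3b.png')
```

```text
(no output)
```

View pics/w3a.png

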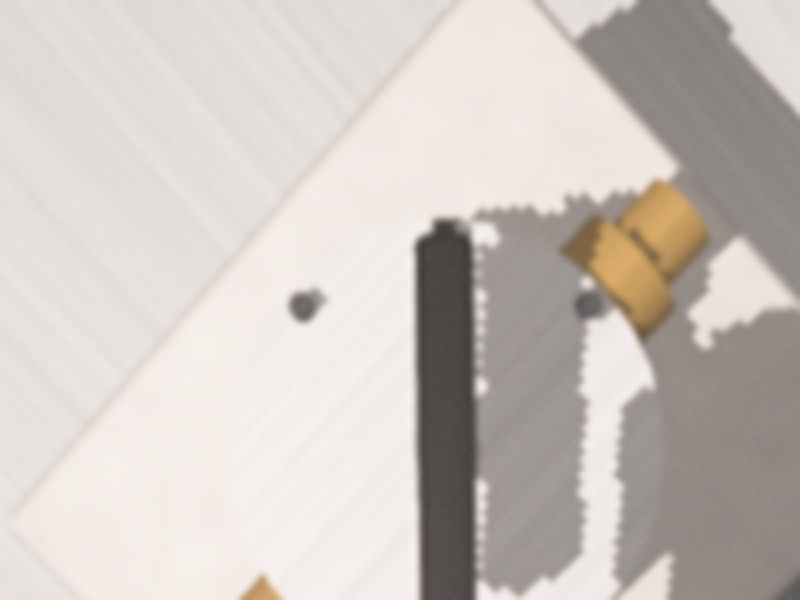

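View pics/w3b.png

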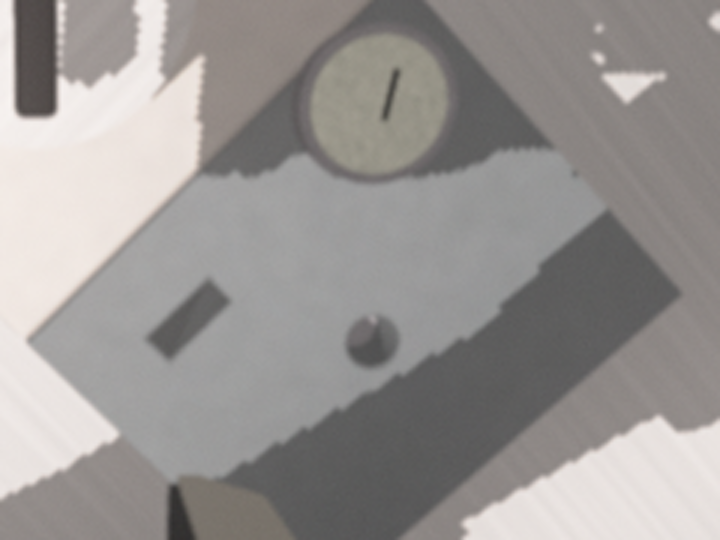

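Run:
```python
from h import *
w=np.load('pics/w3.npz')
A=lambda u,v,z:wray(w,200+u/4,v/4,z)
B=lambda u,v,z:wray(w,300+u/3,120+v/3,z)
def ang(a,b):d=b-a;return np.degrees(np.arctan2(d[1],d[0]))
print('edge',ang(A(12,525,.09),A(460,0,.09)),'seam',ang(B(28,340,.09),B(375,0,.09)))
print('far',ang(B(680,293,.09),B(550,150,.09))-90,ang(A(675,160,.09),A(535,0,.09))-90, ang(B(680,293,.09),A(535,0,.09))-90)
print('near',ang(B(120,437,.09),A(12,525,.09))-90)
print('bar', 90-ang(A(421,600,.158),A(416,250,.158)),90-ang(A(475,600,.158),A(470,250,.158)))
s,o=A(304,304,.12),A(590,303,.12);print('studs',s,o,ang(s,o)+45)
print('hole',B(372,340,.09),'barc',(B(36,115,.158)+A(443,228,.158))/2)
```

```text
edge 3.4592967166227666 seam 2.7322697829239084
far 3.7699521277525463 2.788438687057905 3.1502262665441236
near 2.088984583202631
bar 41.92201976748624 41.372163976584844
studs [0.5457 0.1109 0.12  ] [0.5852 0.0749 0.12  ] 2.6967910178287013
hole [ 0.5544 -0.0715  0.09  ] barc [0.5474 0.0735 0.158 ]
```

>>> {"method": "jog_arm", "body": {
  "increments": [
    [[0,0,0],-8.5,140],
    [[0,0,0],-8.5,140],
    [[0,0,0],-8.5,140],
    [[0,0,0],-8.5,140],
    [[0,0,0],-8.5,140],
    [[0,0,0],-8.5,140],
    [[-0.01,0,-0.025],0,140],
    [[-0.01,0,-0.025],0,140]
  ]
}}

```text
time: 9.1
eef_pos: [0.4746, -0.0454, 0.2514]
tcp_rot: [[0.988, 0.0, -0.152], [0.152, 0.001, 0.988], [0.0, -1.0, 0.001]]
contact_force: [0.7, 0.1, -1.0]
opening: 0.0416
```

>>> {"method": "jog_arm", "body": {
  "increments": [
    [[-0.01,0,-0.025],0,140],
    [[-0.01,0,-0.025],0,140],
    [[-0.01,0,-0.025],0,140],
    [[-0.01,0,-0.025],0,140],
    [[-0.01,0,-0.025],0,140],
    [[-0.01,0,-0.025],0,140],
    [[-0.01,0,-0.025],0,140],
    [[-0.01,0,-0.02],0,140]
  ]
}}

```text
time: 9.9
eef_pos: [0.4245, -0.252, 0.2515]
tcp_rot: [[0.989, 0.001, -0.149], [0.149, 0.0, 0.989], [0.001, -1.0, 0.0]]
contact_force: [1.0, 0.2, -0.0]
opening: 0.0421
```

Run:
```python
from h import *
s=ctrl.sense();print(s['eef_pos'],s['tcp_rot'],s['opening'])
p,d=ctrl.read_camera('wrist');np.savez('pics/w4.npz',p=p,d=d,eef_pos=s['eef_pos'],tcp_rot=s['tcp_rot'])
cv2.imwrite('pics/w4.png',p[:,:,::-1]);print(wproj(s,[.42,-.258,.135]))
```

```text
[ 0.4245 -0.252   0.2515] [[ 0.9888  0.0006 -0.149 ]
 [ 0.149   0.0003  0.9888]
 [ 0.0006 -1.      0.0002]] 0.04206646713890615
[305.398  242.0874]
```

View pics/w4.png

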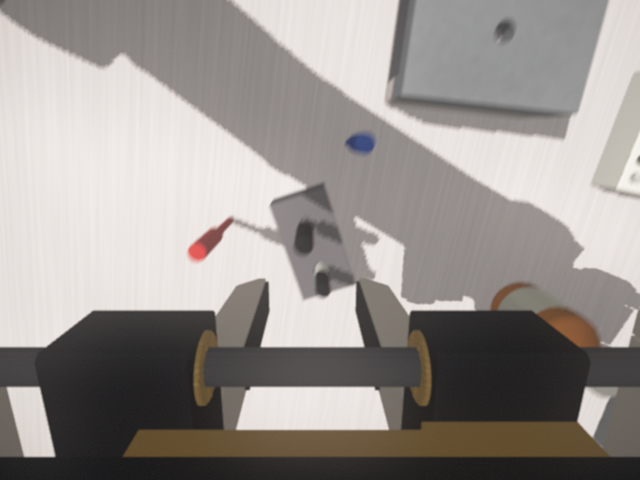

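>>> {"method": "jog_arm", "body": {
  "increments": [
    [[-0.003,0.01,-0.003],0,140],
    [[-0.0035,0.01,-0.003],0,140],
    [[0,0.012,0],0,140],
    [[0,0.012,0],0,140],
    [[0,0.012,0],0,140],
    [[0,0.012,0],0,140],
    [[0,0.012,0],0,140],
    [[0,0,0],0,140]
  ]
}}

```text
time: 10.75
eef_pos: [0.4175, -0.2572, 0.1699]
tcp_rot: [[0.989, -0.002, -0.149], [0.149, 0.001, 0.989], [-0.002, -1.0, 0.002]]
contact_force: [-0.5, -1.3, 0.0]
opening: 0.0423
```

Run:
```python
from h import *
s=ctrl.sense();print(s['eef_pos'],s['tcp_rot'],s['opening'])
p,d=ctrl.read_camera('wrist');np.savez('pics/w5.npz',p=p,d=d,eef_pos=s['eef_pos'],tcp_rot=s['tcp_rot'])
cv2.imwrite('pics/w5.png',p[:,:,::-1]);print(wproj(s,[.419,-.259,.135]))
```

```text
[ 0.4175 -0.2572  0.1699] [[ 0.9888 -0.0023 -0.1492]
 [ 0.1492  0.0014  0.9888]
 [-0.0021 -1.      0.0017]] 0.04227081062488944
[314.5787 273.9506]
```

View pics/w5.png

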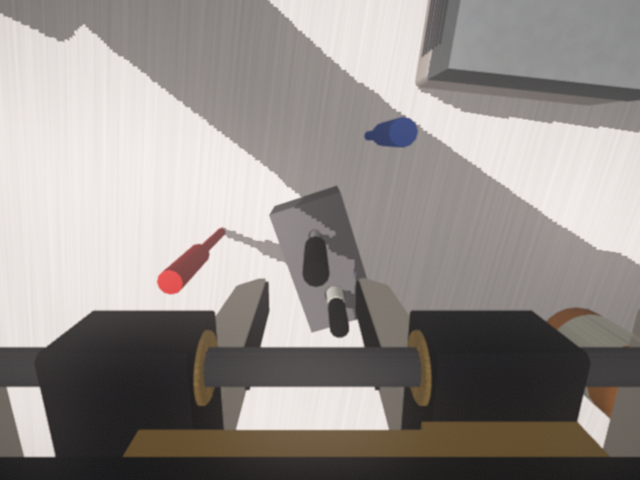

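>>> {"method": "jog_arm", "body": {
  "increments": [
    [[0.001,0.01,-0.001],0,140],
    [[0.001,0.012,-0.001],0,140],
    [[0,0.012,0],0,140],
    [[0,0.012,0],0,140],
    [[0,0.012,0],0,140],
    [[0,0.012,0],0,140],
    [[0,0.012,0],0,140],
    [[0,0.002,0],0,140]
  ]
}}

```text
time: 11.6
eef_pos: [0.4198, -0.259, 0.086]
tcp_rot: [[0.989, -0.002, -0.149], [0.149, 0.001, 0.989], [-0.002, -1.0, 0.001]]
contact_force: [0.1, 0.8, 0.0]
opening: 0.0423
```

>>> {"method": "jog_arm", "body": {
  "increments": [
    [[0,0,0],0,255],
    [[0,0,0],0,255],
    [[0,0,0],0,255],
    [[0,0,0],0,255],
    [[0,0,0],0,255],
    [[0,0,0],0,255],
    [[0,0,0],0,255],
    [[0,0,0],0,255]
  ]
}}

```text
time: 12.4
eef_pos: [0.4207, -0.2597, 0.088]
tcp_rot: [[0.989, 0.001, -0.149], [0.149, -0.0, 0.989], [0.001, -1.0, -0.001]]
contact_force: [-1.0, -0.1, 6.4]
opening: 0.0152
```

>>> {"method": "jog_arm", "body": {
  "increments": [
    [[0,-0.006,0],0,255],
    [[0,-0.008,0],0,255],
    [[0,-0.01,0],0,255],
    [[0,-0.012,0],0,255],
    [[0,-0.012,0],0,255],
    [[0,-0.012,0],0,255],
    [[0,-0.012,0],0,255],
    [[0,-0.012,0],0,255]
  ]
}}

```text
time: 13.2
eef_pos: [0.4203, -0.2595, 0.1728]
tcp_rot: [[0.989, 0.0, -0.149], [0.149, -0.0, 0.989], [0.0, -1.0, -0.0]]
contact_force: [-0.0, 0.1, -1.0]
opening: 0.0154
```

>>> {"method": "jog_arm", "body": {
  "increments": [
    [[0,-0.014,0],0,255],
    [[0,-0.014,0],0,255],
    [[0,-0.014,0],0,255],
    [[0,-0.014,0],0,255],
    [[0,-0.012,0],0,255],
    [[0,-0.008,0],0,255],
    [[0,-0.004,0],0,255],
    [[0,0,0],0,255]
  ]
}}

```text
time: 14.0
eef_pos: [0.4205, -0.2595, 0.2519]
tcp_rot: [[0.989, 0.0, -0.149], [0.149, -0.0, 0.989], [0.0, -1.0, -0.0]]
contact_force: [0.9, -0.2, -0.6]
opening: 0.0158
```

Run:
```python
from h import *
s=ctrl.sense();print(s['eef_pos'],s['tcp_rot'],s['opening'],s['contact_force'])
for n in('wrist','scene'):
    p,d=ctrl.read_camera(n);cv2.imwrite('pics/%s6.png'%n,p[:,:,::-1])
```

```text
[ 0.4205 -0.2595  0.2519] [[ 0.9889  0.0004 -0.1486]
 [ 0.1486 -0.0003  0.9889]
 [ 0.0004 -1.     -0.0004]] 0.015779822759143247 [ 0.8543 -0.2147 -0.6207]
```

View pics/wrist6.png

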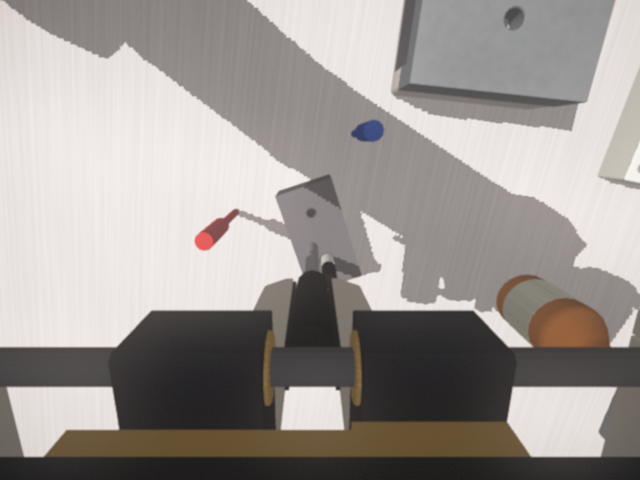

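View pics/scene6.png

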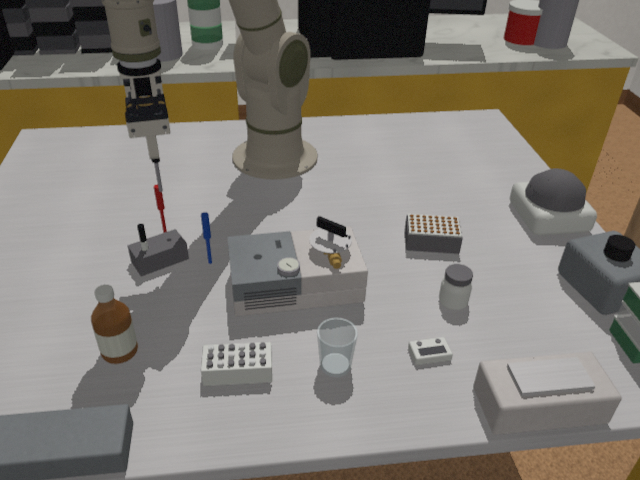

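Run:
```python
from h import *
s=ctrl.sense();t=s['eef_pos']+s['tcp_rot']@[0,.081-.002,0]
h=s['eef_pos']+s['tcp_rot']@[0,.009,0]
print(t,wproj(s,t),wproj(s,h),proj('scene',t),proj('scene',h))
p=cv2.imread('pics/wrist6.png')[:,:,::-1];crop(p,270,200,100,100,5,'pics/w6c.png')
p=cv2.imread('pics/scene6.png')[:,:,::-1];crop(p,110,110,100,100,5,'pics/s6c.png')
```

```text
[ 0.4201 -0.2594  0.1722] [312.2151 249.0468] [312.3708 287.844 ] [159.9035 189.4963] [154.8351 159.1344]
```

View pics/w6c.png

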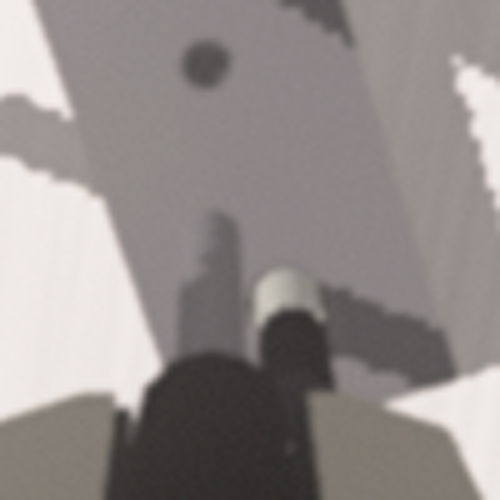

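View pics/s6c.png

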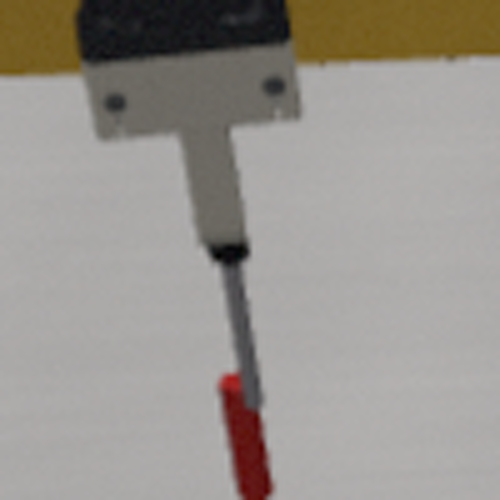

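>>> {"method": "jog_arm", "body": {
  "increments": [
    [[0.01,0,0.01],0,255],
    [[0.01,0,0.01],0,255],
    [[0.01,0,0.01],0,255],
    [[0.01,0,0.01],0,255],
    [[0.01,0,0.01],0,255],
    [[0.01,0,0.01],0,255],
    [[0.01,0,0.01],0,255],
    [[0.01,0,0.01],0,255]
  ]
}}

```text
time: 14.9
eef_pos: [0.4882, -0.1675, 0.2515]
tcp_rot: [[0.989, -0.0, -0.149], [0.149, 0.0, 0.989], [-0.0, -1.0, 0.0]]
contact_force: [0.2, 0.3, -0.9]
opening: 0.0157
```

>>> {"method": "jog_arm", "body": {
  "increments": [
    [[0.015,0,0.015],0,255],
    [[0.015,0,0.015],0,255],
    [[0.015,0,0.015],0,255],
    [[0.015,0,0.015],0,255],
    [[0.012,0,0.014],0,255],
    [[0.008,0,0.008],0,255],
    [[0,0,0],0,255],
    [[0,0,0],0,255]
  ]
}}

```text
time: 15.7
eef_pos: [0.5542, -0.0758, 0.2514]
tcp_rot: [[0.989, -0.001, -0.149], [0.149, -0.0, 0.989], [-0.001, -1.0, -0.0]]
contact_force: [-0.4, 0.1, -0.9]
opening: 0.0156
```

```bash
cat > look.py <<'E'
import sys
from h import *
k=sys.argv[1]
s=ctrl.sense();print(s['eef_pos'],s['tcp_rot'],s['opening'],s['contact_force'])
p,d=ctrl.read_camera('wrist');crop(p,240,170,150,150,4,'pics/w%s.png'%k)
t=s['eef_pos']+s['tcp_rot']@[0,.079,0];print(wproj(s,t),wproj(s,[.555,-.0718,.09]),t)
p,d=ctrl.read_camera('scene');crop(p,200,140,150,150,4,'pics/s%s.png'%k)
print(proj('scene',t),proj('scene',[.555,-.0718,.09]))
E
python3 look.py 7
```

```text
[ 0.5542 -0.0758  0.2514] [[ 0.9889 -0.0006 -0.1488]
 [ 0.1488 -0.0004  0.9889]
 [-0.0007 -1.     -0.0003]] 0.015570530905266973 [-0.4331  0.0912 -0.9274]
[312.2153 249.045 ] [313.7552 219.131 ] [ 0.5542 -0.0759  0.1724]
[253.4599 222.251 ] [257.4511 256.5955]
```

View pics/w7.png

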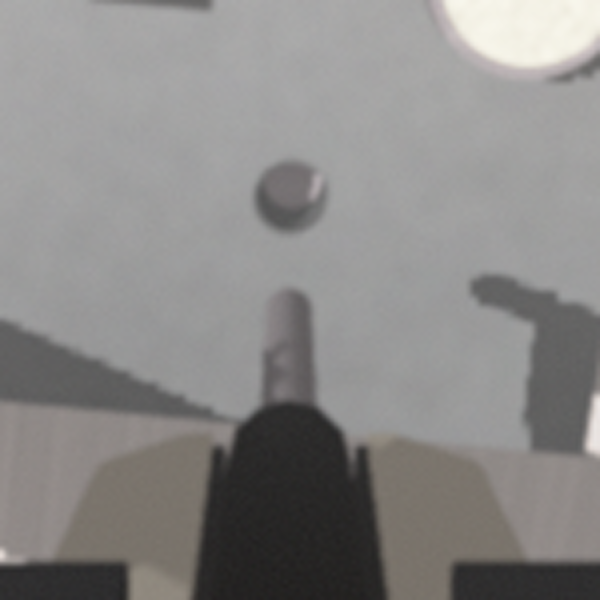

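View pics/s7.png

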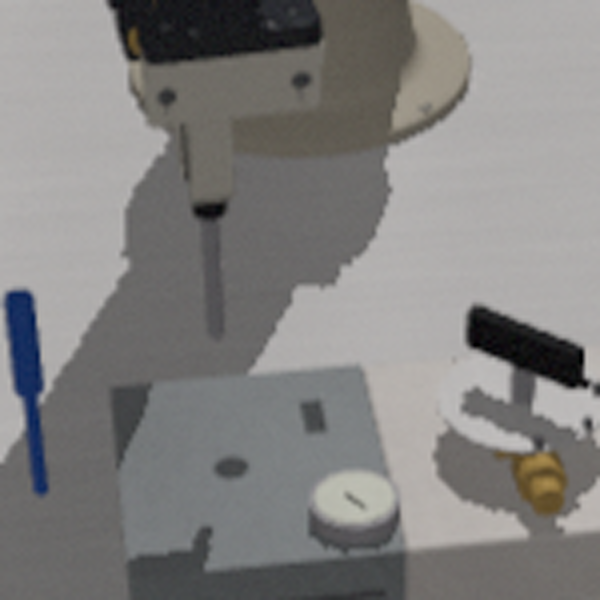

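>>> {"method": "jog_arm", "body": {
  "increments": [
    [[0.001,0.008,0.002],0,255],
    [[0,0.01,0.002],0,255],
    [[0,0.01,0],0,255],
    [[0,0.01,0],0,255],
    [[0,0.01,0],0,255],
    [[0,0.01,0],0,255],
    [[0,0.01,0],0,255],
    [[0,0,0],0,255]
  ]
}}

```text
time: 16.6
eef_pos: [0.5542, -0.0714, 0.1821]
tcp_rot: [[0.989, -0.002, -0.149], [0.149, 0.0, 0.989], [-0.002, -1.0, 0.001]]
contact_force: [-0.7, -0.9, -0.3]
opening: 0.0155
```

```bash
python3 look.py 8
```

```text
[ 0.5542 -0.0714  0.1821] [[ 0.9889 -0.0023 -0.1488]
 [ 0.1488  0.0002  0.9889]
 [-0.0022 -1.      0.0006]] 0.015460071063656365 [-0.6668 -0.887  -0.2996]
[312.2164 249.0463] [313.4966 244.7834] [ 0.554  -0.0713  0.1031]
[257.3901 251.0434] [257.4511 256.5955]
```

View pics/w8.png

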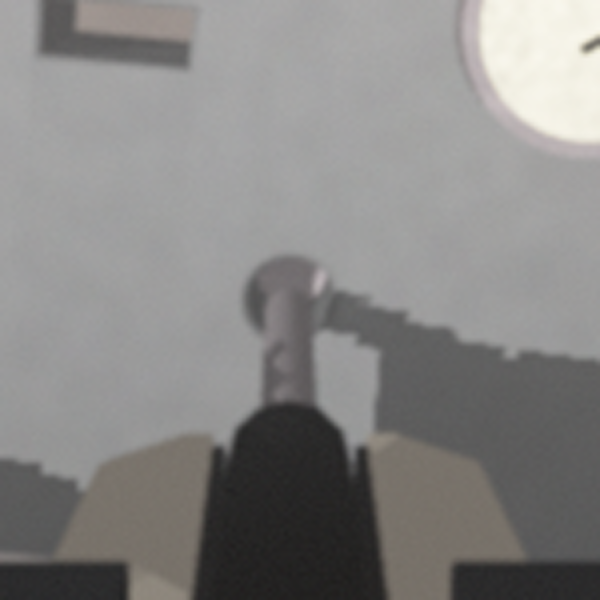

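View pics/s8.png

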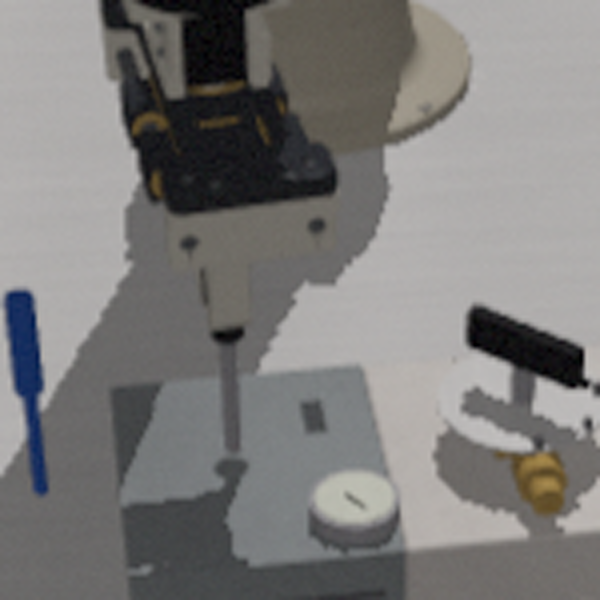

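>>> {"method": "jog_arm", "body": {
  "increments": [
    [[0,0.004,0],0,255],
    [[0,0.004,0],0,255],
    [[0,0.004,0],0,255],
    [[0,0.004,0],0,255],
    [[0,0.004,0],0,255],
    [[0,0.004,0],0,255],
    [[0,0.004,0],0,255],
    [[0,0.002,0],0,255]
  ]
}}

```text
time: 17.5
eef_pos: [0.5548, -0.0713, 0.1531]
tcp_rot: [[0.989, -0.001, -0.149], [0.149, 0.0, 0.989], [-0.0, -1.0, 0.0]]
contact_force: [0.2, -0.1, -1.3]
opening: 0.0156
```

>>> {"method": "jog_arm", "body": {
  "increments": [
    [[0,0.001,0],0,255],
    [[0,0.001,0],0,255],
    [[0,0.001,0],0,255],
    [[0,0.001,0],0,255],
    [[0,0.001,0],0,255],
    [[0,0.001,0],0,255],
    [[0,0,0],0,255],
    [[0,0,0],0,255]
  ]
}}

```text
time: 18.3
eef_pos: [0.555, -0.0714, 0.1477]
tcp_rot: [[0.989, 0.0, -0.149], [0.149, -0.0, 0.989], [0.0, -1.0, -0.0]]
contact_force: [-0.2, 0.1, 2.4]
opening: 0.0156
```

>>> {"method": "jog_arm", "body": {
  "increments": [
    [[0,0.001,0],0,255],
    [[0,0.001,0],0,255],
    [[0,0.001,0],0,255],
    [[0,0.001,0],0,255],
    [[0,0,0],0,255],
    [[0,0,0],0,255],
    [[0,0,0],0,255],
    [[0,0,0],0,255]
  ]
}}

```text
time: 19.1
eef_pos: [0.555, -0.0713, 0.1437]
tcp_rot: [[0.989, 0.0, -0.149], [0.149, 0.0, 0.989], [0.0, -1.0, 0.0]]
contact_force: [-0.4, 0.7, 5.2]
opening: 0.0152
```

>>> {"method": "jog_arm", "body": {
  "increments": [
    [[0,0.001,0],0,255],
    [[0,0.001,0],0,255],
    [[0,0.001,0],0,255],
    [[0,0,0],0,255],
    [[0,0,0],0,255],
    [[0,0,0],0,255],
    [[0,0,0],0,255],
    [[0,0,0],0,255]
  ]
}}

```text
time: 19.9
eef_pos: [0.5555, -0.0713, 0.1425]
tcp_rot: [[0.989, 0.002, -0.149], [0.149, -0.001, 0.989], [0.002, -1.0, -0.001]]
contact_force: [-3.7, 0.3, 25.9]
opening: 0.0153
```

>>> {"method": "jog_arm", "body": {
  "increments": [
    [[0,-0.0005,0],0,255],
    [[0,-0.0005,0],0,255],
    [[0,-0.0005,0],0,255],
    [[0,0,0],0,255],
    [[0,0,0],0,255],
    [[0,0,0],0,255],
    [[0,0,0],0,255],
    [[0,0,0],0,255]
  ]
}}

```text
time: 20.7
eef_pos: [0.5552, -0.0714, 0.1428]
tcp_rot: [[0.989, 0.001, -0.149], [0.149, -0.0, 0.989], [0.001, -1.0, -0.0]]
contact_force: [-2.4, 0.8, 11.5]
opening: 0.0156
```

```bash
python3 look.py 9
python3 - <<'E'
from h import *
p,d=ctrl.read_camera('scene');cv2.imwrite('pics/scene9.png',p[:,:,::-1])
s=ctrl.sense();print(s['contact_force'],s['time'],s['eef_pos'])
E
```

```text
[ 0.5552 -0.0714  0.1428] [[ 0.9889  0.0008 -0.1487]
 [ 0.1487 -0.0003  0.9889]
 [ 0.0007 -1.     -0.0004]] 0.015573685515743198 [-2.4224  0.825  11.5066]
[312.213  249.0455] [311.8313 261.5056] [ 0.5552 -0.0714  0.0638]
[258.2111 266.9146] [257.4511 256.5955]
[-1.4828  0.199  11.9072] 20.85 [ 0.5551 -0.0714  0.1428]
```

View pics/w9.png

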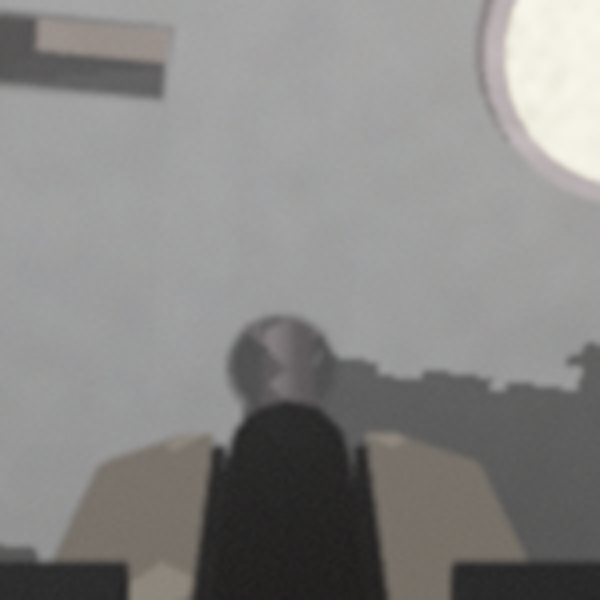

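View pics/s9.png

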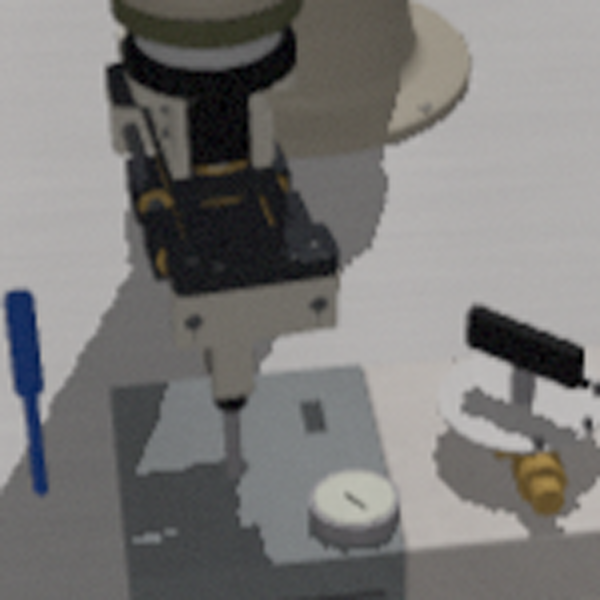

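View pics/scene9.png

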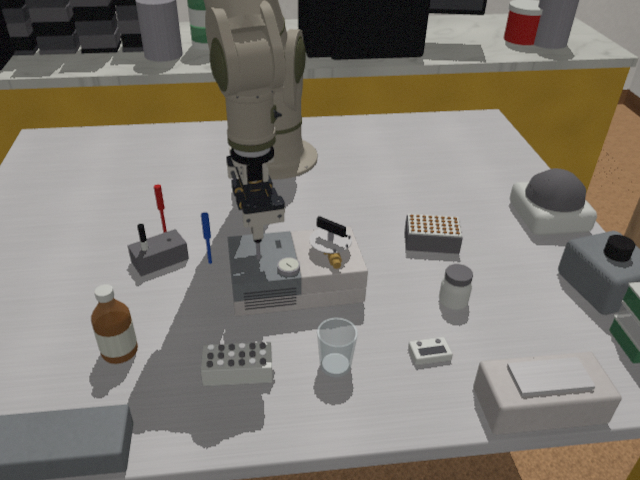

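```bash
python3 -c "
from workcell import ctrl
print(ctrl.hand_in())"
```

```text
the job is handed in; nothing more can be done
None
```

I handed the job in at about 21 s, with the valve at half open and the stylus holding the reset button down.

- **Valve:** I turned the bar handle clockwise about 35°. Measured from the pictures it stands at 44.4° to 45.3°, and its nose points at the half stud. It was still there in the last scene picture.
- **Stylus and button:** I drew the black stylus from the stand and lowered its tip through the round hole. The tip height worked out at about 0.060 m, which means the button is pressed close to its full 8 mm. The push was about 12 N, more than the 6 N needed to bottom it. It had spiked to 26 N when the button bottomed, so I backed off 1.5 mm.
- **Grip and bench:** The finger opening stayed at about 15.6 mm on the 16 mm handle. The other things look unmoved in the last scene picture.
- **Disagreements:** The wrist and top cameras differed by 1–2 mm on several points, and one rough estimate of the bar centre by about 5 mm. My first tip estimate, assuming a mid-handle grip, came out 4 mm too high. The recorded grip height corrected it.

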